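Scan the hob's stock label with the press-on scanner

ROBOT

A 6-joint arm with a two-finger parallel gripper is mounted at the origin on the work surface. World frame = base frame: x ahead of the robot, y to its left, z up, the work surface at z = 0. Lengths are in m, angles in rad, forces in N, time in s.
With the tool pointing down it reaches from about 0.3 to 0.775 m from the base axis. Payload 14.6 kg.
Tool frame: the origin (TCP) lies on the front face of the gripper's body, between the roots of the fingers; the fingertips stand 97 mm ahead of it and the grasp point (between the pads) lies 78 mm ahead of it; z points along the fingers, x is the direction in which the jaws open and shut, and the axes are right-handed (so a half turn about z gives the same grasp; the last joint's range is limited). The gripper opens to 94 mm and grips with 3 to 60 N. Pads are 16 mm wide; open, the fingers measure 119 mm over their backs; the gripper's body (75 mm by 177 mm) begins 78 mm behind the grasp point.
Start: joints at [1.221, 0.3, 1.521, -0, 1.321, -0.067], TCP at [0.153, 0.528, 0.303] pointing down, gripper open.
Joint ranges: [-3.03, 3.03], [-0.79, 2.21], [0.23, 2.52], [-1.04, 4.18], [0, 3.07], [-2.55, 2.55]. Speed limits (rad/s): [2.22, 2.22, 2.57, 3.14, 3.14, 3.14].

INTERFACE

Orientations are given as [roll, pitch, yaw] about the fixed x, y, z axes, in that order (R = Rz(yaw) Ry(pitch) Rx(roll)).
In Python, from station import sensors, camera, ctrl gives the robot as it stands.
- The arm moves only by the tool move_arm, never from a script. Its argument "rows" is text: rows parted by semicolons, each of 6 numbers parted by spaces: the shift along the tool's x, y, z in mm, then the turn, a rotation vector about the tool's x, y, z in rad. In form: x y z wx wy wz; .... A call has 1 to 20 rows; each row shifts and turns the pose as measured when the row begins, along the tool's axes as they then stand; what a row does not reach is not made up. A row lasts 1/8 s, in which the tool goes at most 62.5 mm and 10.7 degrees, less where a joint would pass 70% of its speed; a pose out of reach is approached as far as the arm can. A call with a gripper value outside its range is refused whole. "grip" is the opening, from -1 (shut) to 1 (fully open), set as the call begins (left out, the last holds). The fingers move at their own pace and stop on an object; "newtons" is the grip in N (left out, the last holds). Time passes only in rows, so rows that do not move let the fingers close. It gives the time, the measured TCP pose, the force and the opening at its end, in the units of the state.
- sensors.get_obs(): the state, without advancing time (a new reading comes with each control period).
- camera(name): name is "side" or "top"; returns a dict with "color" (400x640x3 uint8, blue, green, red), "z_map" (400x640 float32, m along the optical axis (not along the pixel's ray), 0 where there is no reading), "mtx" (3x3 intrinsics, pixels), "distortion" ([k1, k2, p1, p2, k3] as OpenCV has them; the pictures are not rectified), "position" and "attitude" of the camera in the world. Camera axes: x right, y down, z forward; pixel columns grow to the right and rows downward; lengths in m; the calibration is good to about 2 mm. A picture is of the moment at which its call begins.
- ctrl.hand_in(): hands the job in, once; it reports no verdict.
The state is a dict: "time_s": time; "qpos": joint angles; "joint_vel": joint speeds; "tau": joint torques, N m; "ee_pos": TCP position; "eef_rot": TCP orientation; "force": force on the tool from outside, world axes, zero at the start; "moment": the same for the moment, N m; "grip_width": finger opening in m.
Only numpy, scipy, OpenCV 4.12 (cv2) and the standard library are available. Lean on these libraries where they do the work, as an engineer would, in place of code of your own. Each camera call takes 0.05 s, during which the arm holds its last target.

TASK

Pick up the orange hand scanner from its charging puck and scan the barcode plate on the sloping console of the induction hob (the machine with the black top and the wok, not the bun warmer with the spikes): put the scanner's round nose square on the middle of the plate, push it gently until the sprung nose gives about halfway, and hold it still there for a good second. Then stand the scanner back upright on the middle of its puck, gently, and let go, without disturbing the other things on the table.

Things in the scene. Friction and masses are not known exactly. Their poses are not given: they have to be found in the camera images.
- scanner: Orange hand scanner, 132 mm long, 0.2 to 0.3 kg, standing on its nose on the puck. Origin at the centre of the flat nose face (nose fully out); z from the nose to the handle's top, so it scans along -z. Handle: a bar from z = 64 to 128 mm, 30 mm (x) by 36 mm (y), with a slightly smaller black cap to 132 mm; a 44 mm round collar at z = 46 to 66 mm.
- shroud: Its sprung black rubber nose, 50 mm across the flat face, 36 mm tall; origin at that face's centre, z as the scanner's. Slides up to 6 mm in along +z: starts to give at 4.5 N, 1.5 N more per mm (9 N at half stroke, 13.5 N at the end, then solid). It reads only at a push of 5 to 12 N; over 25 N damages it. Just standing on the puck does not push it in.
- stand: Black charging puck fixed to the table, 90 mm in diameter, 12 mm high, flat on top (86 mm across). Origin at the centre of its underside, z up.
- stand_top (a point): Centre of the puck's top face, where the middle of the scanner's nose belongs; 12 mm above the table.
- hob_knob (a point): Top centre of the black control knob (40 mm across, 18 mm tall) on the hob's console. The hob is fixed, 300 mm wide, 400 mm deep, 100 mm high, metal with a black top that carries a steel wok 280 mm across, 75 mm high. Its front 98 mm, facing the robot, is the sloping console, rising from 49 to 100 mm height. It stands left or right; the bun warmer takes the other place.
- hob_panel: The hob's sloping console face. Origin on the bare face under the middle of the barcode plate; z = outward normal (27.5 degrees from vertical), x up the slope. The plate (white, black bars, 64 mm in x by 84 mm in y) is parallel to the face on a rigid stand-off: its front stands 3 to 17 mm out from the origin along z, differently each time and not reported: feel for it.
- warmer_panel: The like console face, with the like barcode plate, of the bun warmer (the machine with four upright steel spikes): the scanner must not touch it. Axes as for hob_panel.
- cleaner: White and blue bottle, 68 mm in diameter, 190 mm tall; leave it alone. Origin at the centre of its underside.
- tape: Yellow tape roll lying flat, 100 mm across, 45 mm high; leave it. Origin at the centre of its underside.
- carton: Cardboard carton 110 x 150 x 90 mm; leave it. Origin at the centre of its underside.
- spike: Spare steel spike standing on its 60 mm foot, 140 mm tall; leave it. Origin at the centre of its underside.
- pan: Steel bowl 150 mm across, 60 mm high; leave it. Origin at the centre of its underside.
- screwdriver: Screwdriver lying flat; leave it. Origin at the underside of its middle.
Mind the look-alikes: they are no part of the job. Of the things that look like the stand, the smaller one is meant.

How it is judged:
On the way, in this order (a step that is already met when the one before it is completed fails the run):
1. the scanner is lifted at least 40 mm off its puck (distance between scanner and stand_top above 0.04 m), for 0.1 s.
2. the scanner's nose is pressed on the hob's barcode plate with 5 to 12 N, square to it within 8 degrees, within 12 mm of its middle in each direction, and still, for 1 s (contact force between scanner and hob_panel between 5 and 12 N and angle between the z axis of scanner and the z axis of hob_panel, either way round below 0.14 rad and x of shroud in the frame of hob_panel between -0.012 and 0.012 m and y of shroud in the frame of hob_panel between -0.012 and 0.012 m and z of scanner in the frame of hob_panel between -0.006 and 0.02 m and linear speed of scanner below 0.02 m/s and angular speed of scanner below 0.2 rad/s), for 1 s.
At the end, for the whole second after the job is handed in: The scanner stands upright (within 4 degrees) on its nose on the puck, its nose centre within 16 mm of the puck's middle, at rest and released, after a scan of the hob's plate (distance between scanner and stand_top below 0.016 m and angle between scanner's own z axis and vertical below 0.07 rad and height (world z) of scanner between 0.008 and 0.016 m and linear speed of scanner below 0.02 m/s and angular speed of scanner below 0.2 rad/s); the robot touches nothing.
It fails at once if the scanner is pushed against the hob's console with more than 25 N (contact force between scanner and hob_panel above 25 N).
It fails at once if the scanner is pushed or dropped on its puck with more than 25 N (contact force between scanner and stand above 25 N).
It fails at once if the scanner touches the bun warmer's console (contact force between scanner and warmer_panel above 1 N).
It fails at once if another thing on the table is moved by more than 25 mm (distance of any of cleaner, tape, carton, spike, pan, screwdriver from where it was at the start of the episode above 0.025 m).
It also fails if it takes over 53 s, if anything falls off the work surface, if the arm or the gripper's body presses on something with over 40 N, if the wrist force passes 120 N, or if a joint passes its speed limit or range.

## Working session

There is one attempt and no reset: what is moved stays moved. The work goes in short steps, Python scripts to look and compute and a tool call to move; the robot and the scene stay as the last step left them, time stands still between calls to the robot, and variables do not carry over. Pictures are saved under pics/ and viewed, and the job is handed in when it is done.

Besides the shell and the picture viewer there is one more tool, called after "Emit:" as name(argument=value, ...) on one line, values as JSON. move_arm: Moves the arm, as the interface text tells. Its arguments: {"type":"object","properties":{"rows":{"type":"string"},"grip":{"type":"number"},"newtons":{"type":"number"}},"required":["rows"]}

```bash
ls; mkdir -p pics; cat > h.py <<'E'
import numpy as np, cv2
from station import sensors, camera, ctrl
from scipy.spatial.transform import Rotation as R
def shot(n,tag):
    c=camera(n); np.savez(f'pics/{tag}.npz',**{k:np.array(v) for k,v in c.items()}); cv2.imwrite(f'pics/{tag}.png',c['color']); return c
def load(tag): return dict(np.load(f'pics/{tag}.npz'))
def Rc(c):
    a=np.array(c['attitude'],float)
    return a if a.shape==(3,3) else R.from_euler('xyz',a).as_matrix()
def pt(c,u,v,z=None):
    if z is None:
        w=c['z_map'][int(v)-1:int(v)+2,int(u)-1:int(u)+2]; w=w[w>0]; z=np.median(w)
    n=cv2.undistortPoints(np.array([[[u,v]]],float),c['mtx'],c['distortion'])[0,0]
    return Rc(c)@np.array([n[0]*z,n[1]*z,z])+c['position']
def cloud(c):
    h,w=c['z_map'].shape
    uu,vv=np.meshgrid(np.arange(w),np.arange(h))
    n=cv2.undistortPoints(np.stack([uu,vv],-1).reshape(-1,1,2).astype(float),c['mtx'],c['distortion']).reshape(h,w,2)
    z=c['z_map']; P=np.stack([n[...,0]*z,n[...,1]*z,z],-1)
    W=P@Rc(c).T+c['position']; W[z<=0]=np.nan
    return W
def proj(c,p):
    q=Rc(c).T@(np.array(p)-c['position'])
    return cv2.projectPoints(q.reshape(1,1,3),np.zeros(3),np.zeros(3),c['mtx'],c['distortion'])[0].ravel()
E
python3 - <<'E'
from h import *
print(sensors.get_obs())
for n in('side','top'):
    c=shot(n,n+'0'); print(n,c['mtx'],c['distortion'],c['position'],c['attitude'])
E
```

```text
pics
{'time_s': 0.0, 'qpos': array([ 1.22139362e+00,  3.00458732e-01,  1.52156679e+00,  3.09021144e-05,
        1.32069567e+00, -6.65745046e-02]), 'joint_vel': array([-0.00085407, -0.00127059, -0.00132698, -0.0008654 ,  0.00010138,
        0.0012612 ]), 'tau': array([-1.01110843e-03, -5.31799793e+01, -3.52731085e+01,  7.06894859e-02,
        2.43659673e-02, -1.68386773e-04]), 'ee_pos': array([0.15342419, 0.52801557, 0.3020991 ]), 'eef_rot': array([-3.14148771e+00,  1.12404626e-03,  1.28796051e+00]), 'force': array([ 0.05464917,  0.19111345, -0.26956112]), 'moment': array([ 0.02699037, -0.00791289,  0.05589147]), 'grip_width': 0.09397874388795324}
side [[385.18546878   0.         319.58429868]
 [  0.         385.18546878 199.88339081]
 [  0.           0.           1.        ]] [0.00242095 0.         0.         0.         0.        ] [0.47416754 0.75192243 0.78781384] [-2.30918366  0.01910861  3.1349998 ]
top [[521.00864846   0.         317.15925566]
 [  0.         521.00864846 197.92401717]
 [  0.           0.           1.        ]] [-0.10214536  0.          0.          0.          0.        ] [ 0.18553923 -0.03091725  1.60103517] [-2.93400149e+00  1.84910923e-03 -1.61311895e+00]
```

View pics/side0.png

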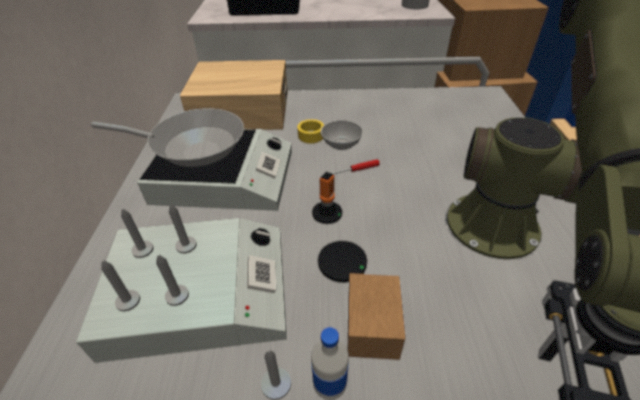

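View pics/top0.png

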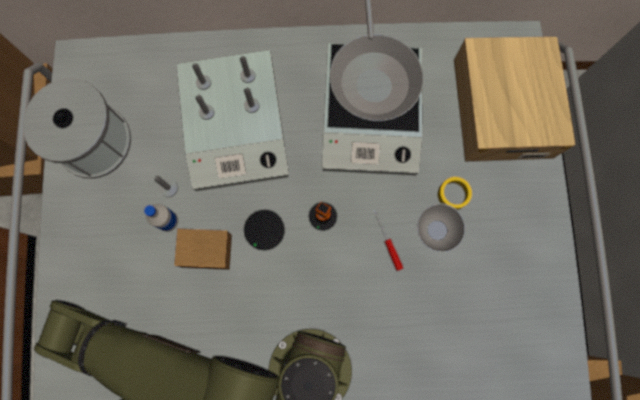

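The side view shows the hob with the wok (plate at ~(268,163)), the scanner on the small puck at ~(327,195), and the bigger look-alike disc at ~(343,261). In the top view the scanner is at ~(322,213) and the hob plate at ~(365,153). I'll enlarge both.

```bash
python3 - <<'E'
from h import *
c=load('top0'); s=load('side0')
a=cv2.resize(c['color'][120:270,230:430],None,fx=4,fy=4,interpolation=cv2.INTER_CUBIC); cv2.imwrite('pics/t_crop.png',a)
a=cv2.resize(s['color'][100:240,210:400],None,fx=4,fy=4,interpolation=cv2.INTER_CUBIC); cv2.imwrite('pics/s_crop.png',a)
E
```

```text
(no output)
```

View pics/t_crop.png

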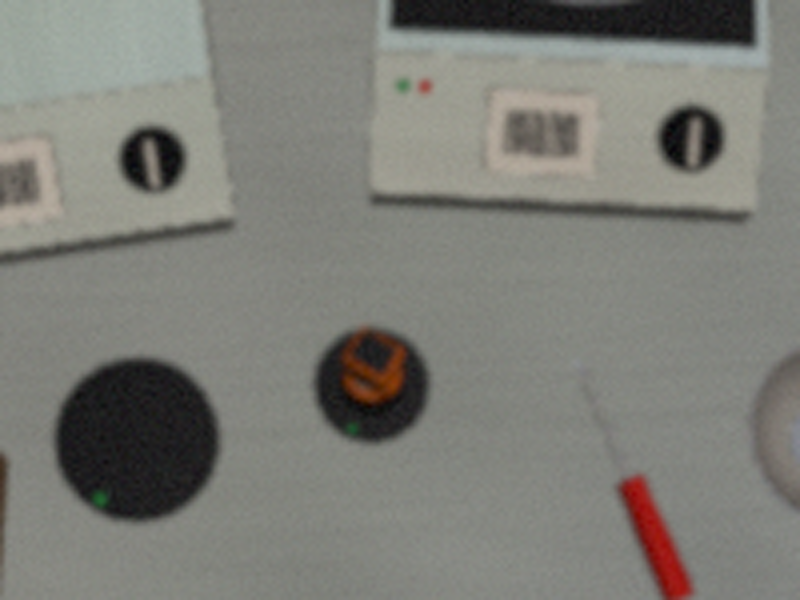

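View pics/s_crop.png

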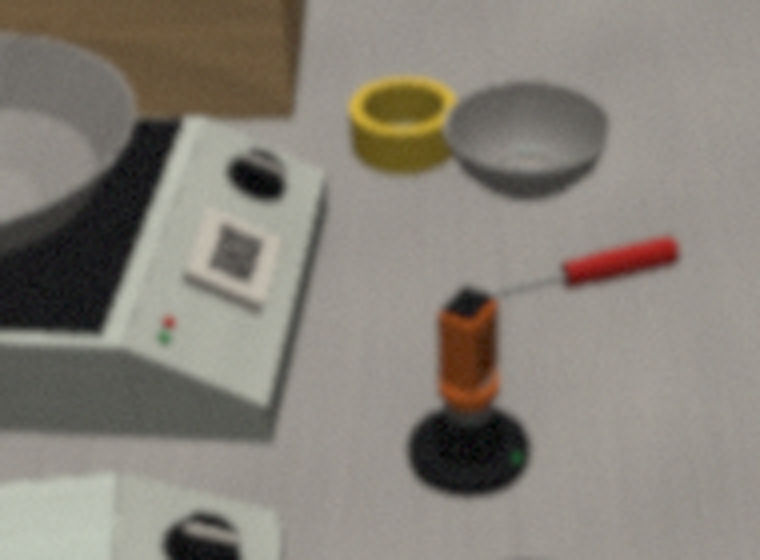

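```bash
python3 - <<'E'
from h import *
np.set_printoptions(precision=4,suppress=True)
c=load('top0'); s=load('side0')
for tag,cam,x0,y0,pts in [('top',c,230,120,dict(platec=[(487,90),(600,95),(595,178),(484,172)],puck=[(372,385)],led=[(352,428)],cap=[(373,350)],knob=[(692,138)],table=[(250,300)])),
  ('side',s,210,100,dict(plate=[(207,209),(279,238),(264,306),(187,280)],knob=[(258,178)],cap=[(469,302)],puckrim=[(410,450),(528,450)]))]:
    for k,l in pts.items():
        for p in l:
            u,v=x0+(p[0]-1.5)/4,y0+(p[1]-1.5)/4
            print(tag,k,(round(u,1),round(v,1)),pt(cam,u,v))
for t,cam in(('top',c),('side',s)):
    W=cloud(cam); bgr=cam['color'].astype(int); hsv=cv2.cvtColor(cam['color'],cv2.COLOR_BGR2HSV)
    o=(hsv[...,0]<14)&(hsv[...,1]>140)
    m=o&(abs(W[...,0]-0.39)<.1)&(abs(W[...,1])<.15)
    P=W[m]; print(t,'orange',m.sum(),np.nanpercentile(P,[2,10,50,90,98],axis=0))
    # dark puck: z 6..20mm
    m=(bgr.sum(-1)<150)&(abs(W[...,2]-.012)<.012)&(W[...,0]<.55)
    n,l,st,ce=cv2.connectedComponentsWithStats(m.astype(np.uint8))
    for i in range(1,n):
        if st[i,4]>60:
            Q=W[l==i]; print(t,'disc',st[i],np.nanmedian(Q,0),(np.nanpercentile(Q,1,axis=0)+np.nanpercentile(Q,99,axis=0))/2,np.nanpercentile(Q,99,axis=0)-np.nanpercentile(Q,1,axis=0))
E
```

```text
top platec (351.4, 142.1) [ 0.6724 -0.1528  0.0895]
top platec (379.6, 143.4) [ 0.6647 -0.2383  0.0903]
top platec (378.4, 164.1) [ 0.6088 -0.2345  0.0566]
top platec (350.6, 162.6) [ 0.6167 -0.1492  0.058 ]
top puck (322.6, 215.9) [ 0.4473 -0.0552  0.0999]
top led (317.6, 226.6) [ 0.4292 -0.0397  0.015 ]
top cap (322.9, 207.1) [ 0.4651 -0.0564  0.1425]
top knob (402.6, 154.1) [ 0.627  -0.3052  0.0933]
top table (292.1, 194.6) [0.5361 0.0359 0.0021]
side plate (261.4, 151.9) [ 0.664  -0.2466  0.0879]
side plate (279.4, 159.1) [ 0.6078 -0.2306  0.0702]
side plate (275.6, 176.1) [ 0.6139 -0.1516  0.0654]
side plate (256.4, 169.6) [ 0.6689 -0.154   0.0894]
side knob (274.1, 144.1) [ 0.6274 -0.2897  0.087 ]
side cap (326.9, 175.1) [ 0.4617 -0.0556  0.1422]
side puckrim (312.1, 212.1) [ 0.5054 -0.0509  0.0099]
side puckrim (341.6, 212.1) [ 0.42   -0.0482  0.0103]
top orange 177 [[ 0.443  -0.0789  0.0114]
 [ 0.4449 -0.0746  0.0382]
 [ 0.4537 -0.0564  0.1037]
 [ 0.4692 -0.0389  0.1439]
 [ 0.4843 -0.0339  0.1486]]
top disc [310 205  26  25 280] [ 0.448  -0.0503  0.0122] [ 0.4583 -0.0562  0.0133] [0.073  0.0774 0.0186]
top disc [ 245  211   39   39 1136] [0.4265 0.1259 0.0172] [0.4275 0.1261 0.0165] [0.1121 0.1123 0.014 ]
side orange 299 [[ 0.4454 -0.0556  0.0638]
 [ 0.4501 -0.0499  0.0716]
 [ 0.4621 -0.0418  0.1051]
 [ 0.4758 -0.0365  0.137 ]
 [ 0.4786 -0.0352  0.1411]]
side disc [533  46  38  34 247] [-0.6231 -1.0312  0.0113] [-0.6338 -1.0594  0.0119] [0.0334 0.3303 0.0232]
side disc [313 204  28  19 323] [ 0.463  -0.0343  0.0116] [ 0.4637 -0.0455  0.0148] [0.078  0.0671 0.0175]
side disc [461 228  30  13  71] [0.0664 0.054  0.0198] [0.0704 0.0556 0.0197] [0.0656 0.0412 0.0085]
side disc [495 240  30  10  89] [-0.0207  0.0853  0.0198] [-0.0078  0.0936  0.0184] [0.0671 0.0268 0.011 ]
side disc [ 319  242   47   40 1416] [0.4308 0.1336 0.0164] [0.4278 0.1312 0.0135] [0.1122 0.115  0.0127]
```

```bash
cat > fit.py <<'E'
from h import *
from scipy.optimize import least_squares
np.set_printoptions(precision=4,suppress=True)
def ray(c,u,v):
    n=cv2.undistortPoints(np.array([[[u,v]]],float),c['mtx'],c['distortion'])[0,0]
    return Rc(c)@np.array([n[0],n[1],1.])
def onz(c,u,v,z):
    d=ray(c,u,v); return c['position']+d*(z-c['position'][2])/d[2]
def tri(c1,p1,c2,p2):
    d1,d2=ray(c1,*p1),ray(c2,*p2)
    A=np.stack([d1,-d2],1); t=np.linalg.lstsq(A,c2['position']-c1['position'],rcond=None)[0]
    a=c1['position']+d1*t[0]; b=c2['position']+d2*t[1]; return (a+b)/2,np.linalg.norm(a-b)
E
python3 - <<'E'
from fit import *
c=load('top0'); s=load('side0')
T=lambda p:(230+(p[0]-1.5)/4,120+(p[1]-1.5)/4)
S=lambda p:(210+(p[0]-1.5)/4,100+(p[1]-1.5)/4)
# rims of puck (top face / outline)
print('puck top', [onz(c,*T(p),.006)for p in[(316,385),(428,385),(372,441)]])
print('puck side',[onz(s,*S(p),.006)for p in[(409,450),(529,450),(469,494)]])
print('cap tri',tri(c,T((375,350)),s,S((469,302))))
print('led',tri(c,T((352,428)),s,S((517,457))))
print('plate c',tri(c,T((541,134)),s,S((236,252))))
for a,b in zip([(487,90),(600,95),(595,178),(484,172)],[(187,280),(207,209),(279,238),(264,306)]): pass
a=[(487,90),(600,95),(595,178),(484,172)];b=[(187,280),(207,209),(279,238),(264,300)]
K=[tri(c,T(p),s,S(q)) for p,q in zip(a,b)]
for k in K: print('corner',k)
k=np.array([x[0] for x in K]); n=np.cross(k[1]-k[3],k[0]-k[2]); n/=np.linalg.norm(n); print('normal',n,np.degrees(np.arccos(n[2])),np.degrees(np.arctan2(-n[1],-n[0])), k.mean(0))
print('knob',tri(c,T((692,138)),s,S((258,172))))
# plane from clouds near console
for cam in(c,s):
    W=cloud(cam); d=W-k.mean(0); th=np.radians(-5); ex=np.array([np.cos(th),np.sin(th),0]); ey=np.array([-np.sin(th),np.cos(th),0])
    X,Y=d@ex,d@ey
    for nm,m in (('plate',(abs(X)<.02)&(abs(Y)<.03)),('face',(abs(X)<.03)&(Y>.06)&(Y<.12))):
        P=W[m]; P=P[~np.isnan(P[:,0])]; A=np.c_[P[:,:2]-k.mean(0)[:2],np.ones(len(P))]; f=np.linalg.lstsq(A,P[:,2],rcond=None)[0]
        n=np.array([-f[0],-f[1],1]);n/=np.linalg.norm(n);print(nm,len(P),f,np.degrees(np.arccos(n[2])),np.degrees(np.arctan2(-n[1],-n[0])))
# scanner box fit
Ps=[]
for cam in(c,s):
    W=cloud(cam); hsv=cv2.cvtColor(cam['color'],cv2.COLOR_BGR2HSV)
    m=(hsv[...,0]<14)&(hsv[...,1]>140)&(W[...,2]>.083)&(W[...,2]<.134)&(abs(W[...,0]-.46)<.05)&(abs(W[...,1]+.055)<.05)
    Ps.append(W[m]); print(m.sum())
def res(q,P,hx=.015,hy=.018):
    d=P[:,:2]-q[:2]; ct,st=np.cos(q[2]),np.sin(q[2]); X=abs(d[:,0]*ct+d[:,1]*st)-hx; Y=abs(-d[:,0]*st+d[:,1]*ct)-hy
    return np.where((X>0)&(Y>0),np.hypot(X,Y),np.maximum(X,Y))
for nm,P in(('both',np.vstack(Ps)),('side',Ps[1])):
  for y0 in np.radians([-60,-30,0,30,60,90]):
    r=least_squares(res,[.46,-.055,y0],args=(P,),loss='soft_l1',f_scale=.002); print(nm,r.x[:2],np.degrees(r.x[2]),r.cost*1e6)
E
```

```text
puck top [array([ 0.4655, -0.0133,  0.006 ]), array([ 0.4618, -0.1002,  0.006 ]), array([ 0.4198, -0.0548,  0.006 ])]
puck side [array([ 0.5063, -0.0549,  0.006 ]), array([ 0.4189, -0.0526,  0.006 ]), array([ 0.4635, -0.0091,  0.006 ])]
cap tri (array([ 0.4634, -0.0575,  0.1413]), np.float64(0.0037073320040888935))
led (array([ 0.429 , -0.0396,  0.0121]), np.float64(0.00137055777580875))
plate c (array([ 0.6366, -0.1919,  0.0862]), np.float64(0.0005108444165173612))
corner (array([ 0.6701, -0.1525,  0.0911]), np.float64(0.0032824734914275694))
corner (array([ 0.6628, -0.2377,  0.0943]), np.float64(0.0010718154091107642))
corner (array([ 0.607 , -0.2331,  0.0679]), np.float64(0.0024864837504309433))
corner (array([ 0.6126, -0.1481,  0.0738]), np.float64(0.0005179454897514573))
normal [-0.3582  0.0123  0.9335] 21.005106731732607 -1.9701474022868062 [ 0.6381 -0.1929  0.0818]
knob (array([ 0.63  , -0.3074,  0.0811]), np.float64(0.0010972918141608046))
plate 295 [ 0.5415 -0.0316  0.0865] 28.478044351499907 -3.336828943332178
face 433 [ 0.543  -0.0373  0.0708] 28.556886811215126 -3.9329728
[... 184 characters left out ...]
] -32.760597472336705 115.40710028881053
both [ 0.4633 -0.0577] -32.760628412917 115.40710029048117
both [ 0.4635 -0.057 ] 9.795392132270843 481.1662495732778
both [ 0.4671 -0.0573] 56.80284809307242 176.21222394332185
both [ 0.4671 -0.0573] 56.985194607816354 176.1787619077318
both [ 0.4633 -0.0577] 147.23941316262628 115.40710028884921
side [ 0.4629 -0.0577] -33.66847602917145 88.08475403049155
side [ 0.4629 -0.0577] -33.668503302497285 88.08475402934003
side [ 0.4644 -0.057 ] 16.156729108329973 360.9724572104607
side [ 0.4669 -0.0569] 55.883540806227224 86.08638178550095
side [ 0.4669 -0.0569] 55.883564291072226 86.08638178568062
side [ 0.4629 -0.0577] 146.33148293041506 88.08475402927823
```

```bash
python3 - <<'E'
from fit import *
c=load('top0'); s=load('side0')
def draw(cam,yaw,sc,x0,y0,w,h,name):
    im=cv2.resize(cam['color'][y0:y0+h,x0:x0+w],None,fx=sc,fy=sc,interpolation=cv2.INTER_CUBIC)
    def pl(pts,col):
        q=np.array([(proj(cam,p)-[x0,y0]+.5)*sc-.5 for p in pts]); cv2.polylines(im,[q.round().astype(int)],True,col,1)
    O=np.array([.4633,-.0572]); r=R.from_euler('z',yaw,degrees=True).as_matrix()[:2,:2]
    for z in(.076,.14): pl([np.r_[O+r@np.array(k),z] for k in[(.015,.018),(.015,-.018),(-.015,-.018),(-.015,.018)]],(0,255,0))
    pl([(.4635+.043*np.cos(t),-.056+.043*np.sin(t),.012) for t in np.linspace(0,6.28,60)],(255,255,0))
    pl([(.4635+.045*np.cos(t),-.056+.045*np.sin(t),.0) for t in np.linspace(0,6.28,60)],(255,0,255))
    th=np.radians(-5);a=np.radians(27.5)
    ex=np.array([np.cos(th)*np.cos(a),np.sin(th)*np.cos(a),np.sin(a)]);ey=np.array([-np.sin(th),np.cos(th),0])
    C=np.array([.6375,-.193,.085])
    pl([C+ex*i*.032+ey*j*.042 for i,j in((1,1),(1,-1),(-1,-1),(-1,1))],(0,0,255))
    cv2.imwrite('pics/'+name,im)
draw(c,-33,6,290,130,110,95,'o_t1.png')
draw(s,-33,6,250,135,110,95,'o_s1.png')
E
```

```text
(no output)
```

View pics/o_t1.png

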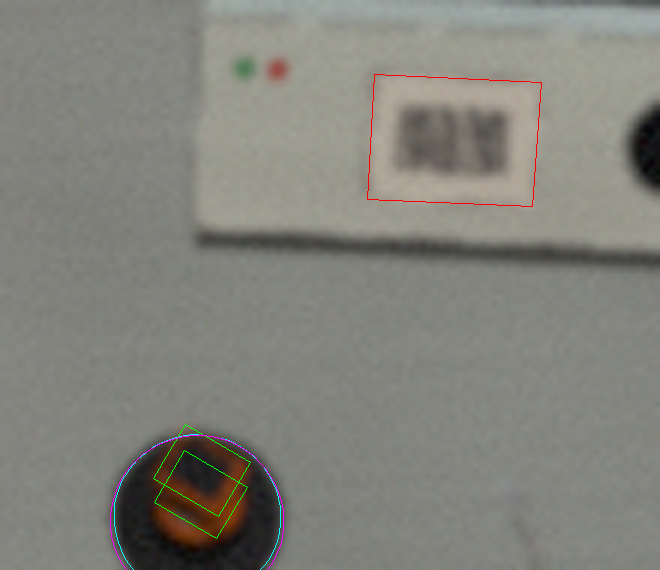

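View pics/o_s1.png

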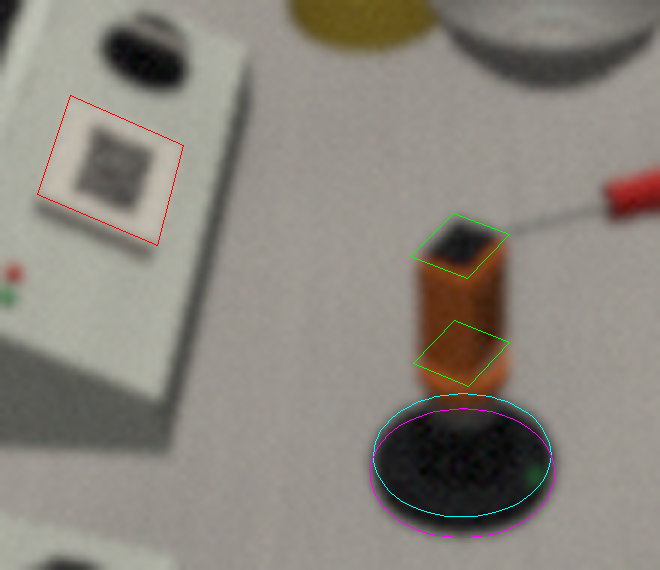

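Overlays agree in both views: the hob plate is centred at about (0.6375, −0.193, 0.085), tilted 27.5° with a yaw of −5°. The scanner is at (0.463, −0.057), handle yaw about 57° (mod 90°), with its cap at z≈0.142. That matches 12+132 mm. Moving over it now.

Emit:
move_arm(rows="0 0 0 0 0 0.147; 0 0 0 0 0 0.147; -25 45 0 0 0 0; -25 45 0 0 0 0; -25 45 0 0 0 0; -25 45 0 0 0 0; -25 45 0 0 0 0; -25 45 0 0 0 0; -25 45 0 0 0 0; -25 45 0 0 0 0; -25 45 0 0 0 0; -25 45 0 0 0 0; 0 0 0 0 0 0", grip=1)

```text
time_s: 1.72
ee_pos: [0.3948, 0.0554, 0.3006]
eef_rot: [3.141, 0.005, 0.985]
force: [-0.6, -0.5, -0.0]
grip_width: 0.0937
```

```bash
cat > d.py <<'E'
import sys
from h import *
np.set_printoptions(precision=2,suppress=True)
def delta(p,rot):
    o=sensors.get_obs(); M=R.from_euler('xyz',o['eef_rot']); Rt=rot
    print('t',o['time_s'],'shift mm',M.inv().apply(np.array(p)-o['ee_pos'])*1000,'turn',(M.inv()*Rt).as_rotvec(),'F',o['force'],'M',o['moment'],'w',o['grip_width'],'q',o['qpos'])
def down(yawdeg): return R.from_euler('xyz',[np.pi,0,np.radians(yawdeg)])
E
python3 -c "
from d import *
delta([.4635,-.0572,.300],down(57))"
```

```text
t 1.725 shift mm [-55.88 119.5    1.05] turn [ 0.    0.01 -0.01] F [-0.63 -0.53 -0.02] M [-0.   -0.01  0.01] w 0.09366410947286075 q [ 0.05 -0.04  1.91 -0.01  1.27 -0.93]
```

Emit:
move_arm(rows="-19 40 0 0 0 0; -19 40 0 0 0 0; -19 40 0 0 0 0; 0 0 0 0 0 0; 0 0 0 0 0 0")

```text
time_s: 2.35
ee_pos: [0.4642, -0.058, 0.3002]
eef_rot: [-3.14, 0.005, 0.988]
force: [-0.8, 0.6, -0.0]
grip_width: 0.0938
```

```bash
python3 -c "
from d import *
delta([.4635,-.0572,.188],down(57))"
```

```text
t 2.35 shift mm [  0.88  -0.83 112.15] turn [-0.    0.01 -0.01] F [-0.75  0.61 -0.01] M [-0.09  0.02  0.  ] w 0.0937635326811495 q [-0.2   0.12  1.75 -0.    1.28 -1.19]
```

Emit:
move_arm(rows="1 -1 30 0 0.003 -0.007; 0 0 22 0 0 0; 0 0 0 0 0 0")

```text
time_s: 2.72
ee_pos: [0.4627, -0.053, 0.2477]
eef_rot: [-3.141, 0.002, 0.999]
force: [0.5, 0.3, 0.6]
grip_width: 0.0939
```

```bash
python3 - <<'E'
from d import *
delta([.4635,-.0572,.188],down(57))
for n in('side','top'):
    c=shot(n,n+'1'); x0,y0=(255,110) if n=='side' else (270,150)
    cv2.imwrite(f'pics/{n}1c.png',cv2.resize(c['color'][y0:y0+120,x0:x0+150],None,fx=5,fy=5,interpolation=cv2.INTER_CUBIC))
E
```

```text
t 2.725 shift mm [-2.97  3.   59.67] turn [-0.  0.  0.] F [0.47 0.31 0.56] M [-0.03 -0.05  0.05] w 0.09385936888307364 q [-0.19  0.17  1.82 -0.    1.16 -1.19]
```

View pics/side1c.png

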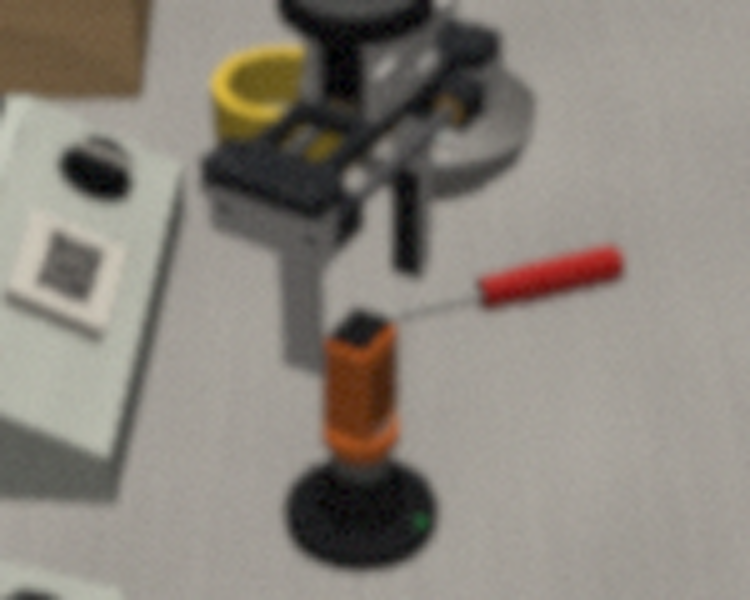

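View pics/top1c.png

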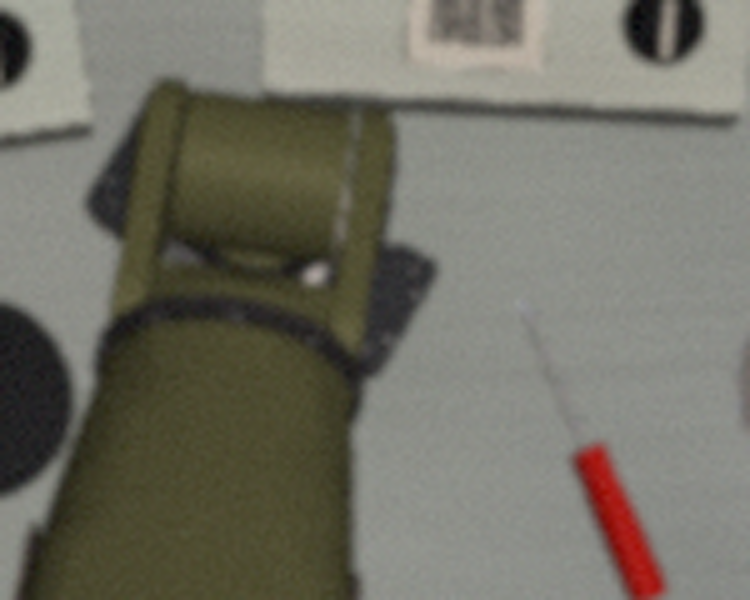

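Emit:
move_arm(rows="-3 3 15 0 0 0; 0 0 15 0 0 0; 0 0 10 0 0 0; 0 0 0 0 0 0")

```text
time_s: 3.32
ee_pos: [0.4645, -0.0576, 0.2076]
eef_rot: [3.138, -0.0, 0.999]
force: [0.4, 0.5, 0.4]
grip_width: 0.0941
```

```bash
python3 -c "
from d import *
delta([.4635,-.0572,.188],down(57))"
```

```text
t 3.325 shift mm [-0.19 -1.18 19.56] turn [ 0. -0.  0.] F [0.36 0.46 0.42] M [0.01 0.01 0.  ] w 0.09414415297849103 q [-0.2   0.23  1.85 -0.    1.06 -1.2 ]
```

Emit:
move_arm(rows="0 -1 10 0 0 0; 0 0 10 0 0 0; 0 0 0 0 0 0; 0 0 0 0 0 0")

```text
time_s: 3.82
ee_pos: [0.4639, -0.0572, 0.1865]
eef_rot: [3.138, -0.0, 0.999]
force: [-0.2, -0.4, 0.6]
grip_width: 0.0941
```

```bash
python3 - <<'E'
from d import *
delta([.4635,-.0572,.188],down(57))
for n in('side',):
    c=shot(n,n+'2'); x0,y0=(255,110) if n=='side' else (270,150)
    cv2.imwrite(f'pics/{n}2c.png',cv2.resize(c['color'][y0:y0+120,x0:x0+150],None,fx=5,fy=5,interpolation=cv2.INTER_CUBIC))
E
```

```text
t 3.825 shift mm [-0.24 -0.29 -1.55] turn [ 0. -0.  0.] F [-0.22 -0.37  0.59] M [-0.01  0.04  0.06] w 0.09411478072679604 q [-0.2   0.26  1.87 -0.    1.01 -1.2 ]
```

View pics/side2c.png

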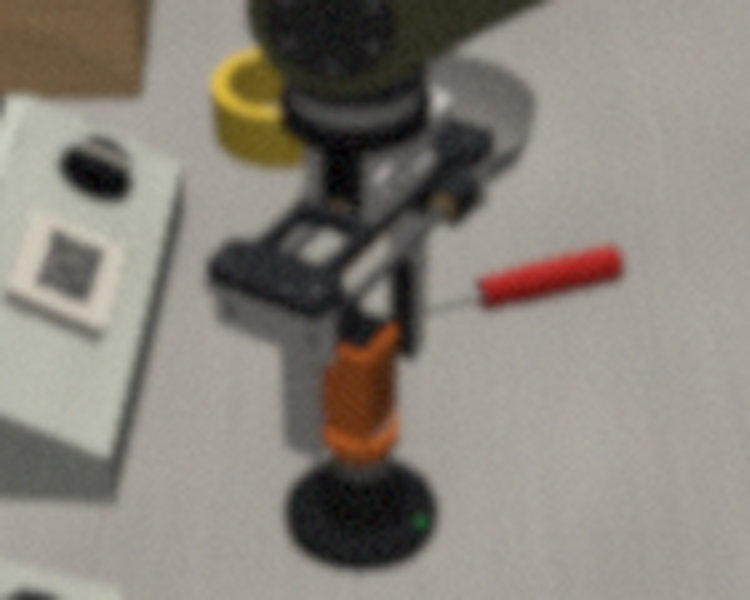

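The fingers straddle the handle, one on each side. Closing softly first, then firmly.

Emit:
move_arm(rows="0 0 0 0 0 0; 0 0 0 0 0 0; 0 0 0 0 0 0; 0 0 0 0 0 0; 0 0 0 0 0 0; 0 0 0 0 0 0; 0 0 0 0 0 0; 0 0 0 0 0 0", grip=-1, newtons=8)

```text
time_s: 4.88
ee_pos: [0.4641, -0.0572, 0.187]
eef_rot: [3.137, -0.001, 0.999]
force: [0.2, 0.1, 0.6]
grip_width: 0.0357
```

Emit:
move_arm(rows="0 0 0 0 0 0; 0 0 0 0 0 0; 0 0 0 0 0 0", newtons=45)

```text
time_s: 5.25
ee_pos: [0.464, -0.0572, 0.1871]
eef_rot: [3.137, -0.001, 0.999]
force: [-0.2, -0.5, 0.2]
grip_width: 0.0356
```

```bash
python3 - <<'E'
from d import *
delta([.4635,-.0572,.188],down(57))
for n in('side',):
    c=shot(n,n+'3'); x0,y0=(255,110) if n=='side' else (270,150)
    cv2.imwrite(f'pics/{n}3c.png',cv2.resize(c['color'][y0:y0+120,x0:x0+150],None,fx=5,fy=5,interpolation=cv2.INTER_CUBIC))
E
```

```text
t 5.25 shift mm [-0.29 -0.45 -0.95] turn [ 0. -0.  0.] F [-0.24 -0.46  0.22] M [-0.05 -0.05 -0.03] w 0.03564447831483428 q [-0.2   0.26  1.87 -0.    1.01 -1.2 ]
```

View pics/side3c.png

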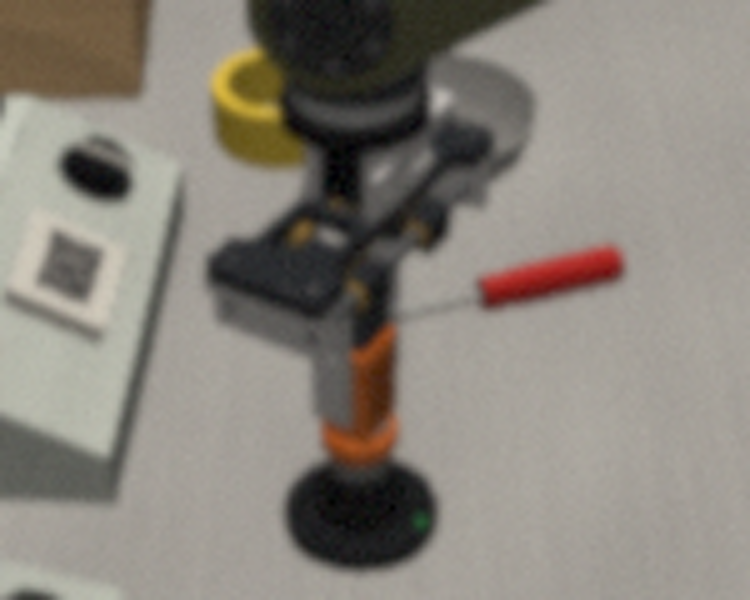

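Emit:
move_arm(rows="0 0 -10 0 0 0; 0 0 -20 0 0 0; 0 0 -30 0 0 0; 0 0 -30 0 0 0; 0 0 -20 0 0 0; 0 0 0 0 0 0; 0 0 0 0 0 0")

```text
time_s: 6.18
ee_pos: [0.4626, -0.0568, 0.3019]
eef_rot: [3.138, -0.0, 0.999]
force: [0.1, -0.0, -2.6]
grip_width: 0.0358
```

```bash
cat >> d.py <<'E'
a=np.radians(27.5); th=np.radians(-5)
n=np.array([-np.sin(a)*np.cos(th),-np.sin(a)*np.sin(th),np.cos(a)]); ey=np.array([-np.sin(th),np.cos(th),0]); ex=np.cross(ey,n)
L=.175; PC=np.array([.6375,-.193,.085])
RT=R.from_rotvec(-a*ey)*down(57.2)
def press(d,rot=RT): delta(PC+n*(d+L),rot)
def nose():
    o=sensors.get_obs(); M=R.from_euler('xyz',o['eef_rot']); p=o['ee_pos']+M.apply([0,0,L])
    q=p-PC; print('nose in plate mm: x %.1f y %.1f z %.1f'%(q@ex*1e3,q@ey*1e3,q@n*1e3),'ang',np.degrees(np.arccos(-M.as_matrix()[:,2]@n)),'Fn %.2f'%(o['force']@n),'F',o['force'])
E
python3 -c "
from d import *
o=sensors.get_obs(); print(o['ee_pos'],o['force'],o['moment'])
press(.04); nose()
print((PC+n*(.04+L)), RT.as_euler('xyz'))
c=shot('side','side4')"
```

```text
[ 0.46 -0.06  0.3 ] [ 0.12 -0.04 -2.62] [ 0.04  0.01 -0.04]
t 6.175 shift mm [-66.15 132.85  26.61] turn [-0.42  0.22  0.  ] F [ 0.12 -0.04 -2.62] M [ 0.04  0.01 -0.04] w 0.035839766820441175 q [-0.2   0.11  1.75 -0.    1.28 -1.2 ]
nose in plate mm: x -145.2 y 120.2 z 122.8 ang 27.333863033784443 Fn -2.38 F [ 0.12 -0.04 -2.62]
[ 0.54 -0.18  0.28] [ 2.71 -0.22  1.05]
```

View pics/side4.png

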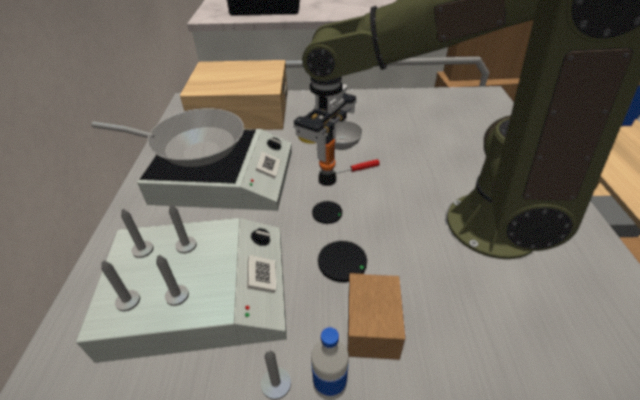

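Emit:
move_arm(rows="-16 33 0 0 0 0; -16 33 0 0 0 0; -17 33 0 0 0 0; -17 33 0 0 0 0; 0 0 0 -0.105 0.055 0; 0 0 0 -0.105 0.055 0; 0 0 0 -0.105 0.055 0; 0 0 0 -0.105 0.055 0; 0 0 0 0 0 0; 0 0 0 0 0 0")

```text
time_s: 7.48
ee_pos: [0.5387, -0.1877, 0.2906]
eef_rot: [2.72, -0.215, 1.043]
force: [0.2, -0.6, -2.0]
grip_width: 0.0362
```

```bash
python3 -c "
from d import *
press(.04); nose()
from fit import *
s=load('side4'); cv2.imwrite('pics/side4c.png',cv2.resize(s['color'][130:230,270:390],None,fx=6,fy=6,interpolation=cv2.INTER_CUBIC))
"
```

```text
t 7.475 shift mm [-0.37 -7.87 13.12] turn [-0.01  0.   -0.  ] F [ 0.18 -0.56 -1.99] M [0.05 0.41 0.03] w 0.03618864644308277 q [-0.45  0.21  1.71  0.23  0.79 -1.57]
nose in plate mm: x 5.6 y -3.1 z 53.1 ang 0.5625056539605747 Fn -1.87 F [ 0.18 -0.56 -1.99]
```

View pics/side4c.png

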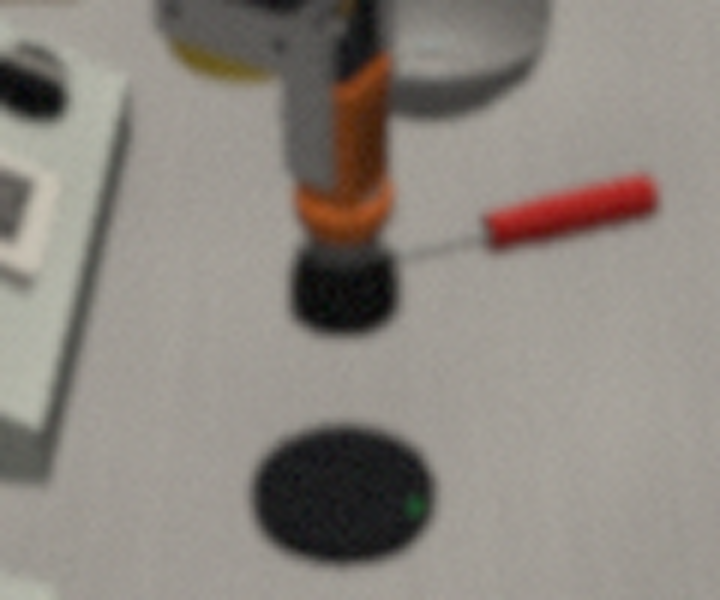

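Emit:
move_arm(rows="0 -8 10 -0.01 0 0; 0 0 10 0 0 0; 0 0 8 0 0 0; 0 0 0 0 0 0; 0 0 0 0 0 0")

```text
time_s: 8.1
ee_pos: [0.5472, -0.1848, 0.2612]
eef_rot: [2.715, -0.213, 1.044]
force: [-0.2, -0.5, -1.5]
grip_width: 0.0355
```

```bash
python3 - <<'E'
from d import *
press(.0); nose()
from fit import *
print('puck',onz(load('side4'),327,211.7,.006))
for n_ in('side','top'):
    c=shot(n_,n_+'5'); x0,y0=(220,100) if n_=='side' else (300,110)
    cv2.imwrite(f'pics/{n_}5c.png',cv2.resize(c['color'][y0:y0+100,x0:x0+120],None,fx=6,fy=6,interpolation=cv2.INTER_CUBIC))
E
```

```text
t 8.1 shift mm [-0.63 -0.58 23.14] turn [-0.  0. -0.] F [-0.25 -0.47 -1.47] M [0.06 0.41 0.04] w 0.035460034431603 q [-0.44  0.25  1.73  0.23  0.72 -1.57]
nose in plate mm: x -0.2 y -0.0 z 23.1 ang 0.3950865083211105 Fn -1.21 F [-0.25 -0.47 -1.47]
puck [ 0.4622 -0.0555  0.006 ]
```

View pics/side5c.png

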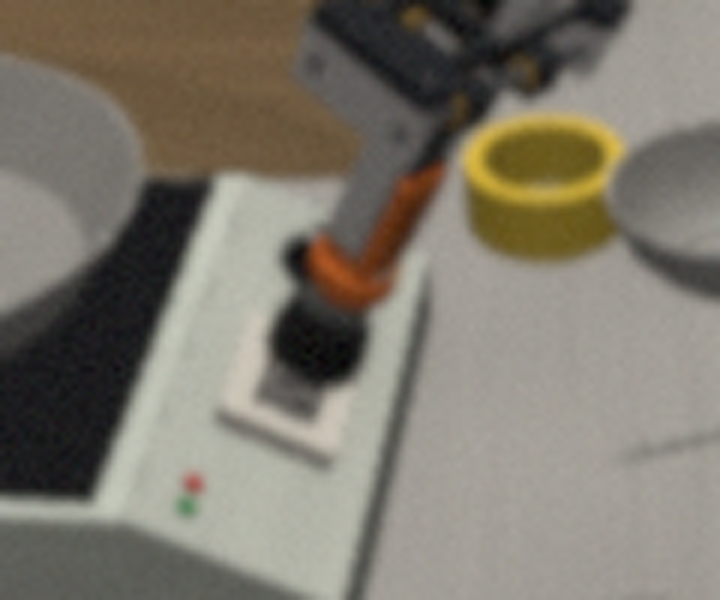

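View pics/top5c.png

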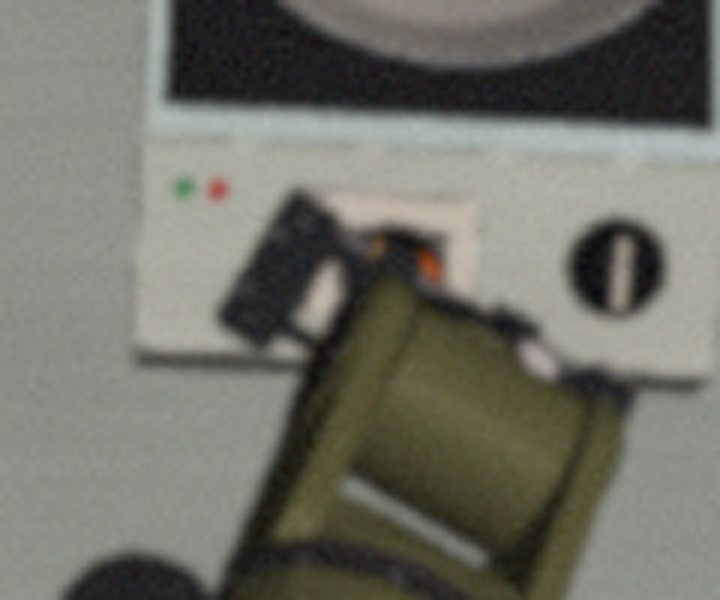

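Emit:
move_arm(rows="0 0 4 0 0 0; 0 0 4 0 0 0; 0 0 4 0 0 0; 0 0 0 0 0 0; 0 0 0 0 0 0; 0 0 0 0 0 0")

```text
time_s: 8.95
ee_pos: [0.5529, -0.1854, 0.2502]
eef_rot: [2.715, -0.213, 1.044]
force: [0.3, -0.5, -1.6]
grip_width: 0.0359
```

```bash
python3 -c "
from d import *
press(.0); nose()"
```

```text
t 8.95 shift mm [-0.59 -0.71 10.8 ] turn [-0.  0. -0.] F [ 0.29 -0.48 -1.59] M [-0.03  0.38 -0.01] w 0.03591013148936954 q [-0.43  0.28  1.73  0.24  0.7  -1.58]
nose in plate mm: x -0.1 y -0.2 z 10.8 ang 0.3638236856130943 Fn -1.56 F [ 0.29 -0.48 -1.59]
```

Emit:
move_arm(rows="0 0 2 0 0 0; 0 0 2 0 0 0; 0 0 0 0 0 0; 0 0 0 0 0 0")

```text
time_s: 9.45
ee_pos: [0.5549, -0.1856, 0.2465]
eef_rot: [2.714, -0.213, 1.043]
force: [0.3, 0.4, -3.1]
grip_width: 0.0357
```

```bash
python3 -c "
from d import *
press(.0); nose()"
```

```text
t 9.45 shift mm [-0.61 -0.77  6.6 ] turn [-0.  0. -0.] F [ 0.31  0.35 -3.08] M [0.04 0.43 0.01] w 0.03570216918844361 q [-0.43  0.29  1.72  0.24  0.69 -1.58]
nose in plate mm: x 0.0 y -0.3 z 6.6 ang 0.35710689058407913 Fn -2.86 F [ 0.31  0.35 -3.08]
```

Emit:
move_arm(rows="0 0 2 0 0 0; 0 0 1 0 0 0; 0 0 0 0 0 0")

```text
time_s: 9.82
ee_pos: [0.5563, -0.1857, 0.2437]
eef_rot: [2.714, -0.213, 1.044]
force: [0.5, 0.6, -2.6]
grip_width: 0.0356
```

Emit:
move_arm(rows="0 0 1 0 0 0; 0 0 1 0 0 0; 0 0 0 0 0 0")

```text
time_s: 10.2
ee_pos: [0.5573, -0.1858, 0.242]
eef_rot: [2.714, -0.213, 1.044]
force: [-2.1, 0.2, -1.4]
grip_width: 0.0355
```

```bash
python3 -c "
from d import *
press(.0); nose()"
```

```text
t 10.2 shift mm [-0.63 -0.84  1.42] turn [-0.  0. -0.] F [-2.06  0.24 -1.42] M [0.09 0.55 0.04] w 0.035536621533956224 q [-0.43  0.3   1.72  0.24  0.69 -1.58]
nose in plate mm: x 0.1 y -0.3 z 1.4 ang 0.34979103588938104 Fn -0.30 F [-2.06  0.24 -1.42]
```

Emit:
move_arm(rows="0 0 1 0 0 0; 0 0 0 0 0 0")

```text
time_s: 10.45
ee_pos: [0.5576, -0.1859, 0.2414]
eef_rot: [2.714, -0.213, 1.044]
force: [-3.7, 0.3, 1.2]
grip_width: 0.0356
```

```bash
python3 -c "
from d import *
nose()"
```

```text
nose in plate mm: x 0.1 y -0.3 z 0.7 ang 0.348829667896308 Fn 2.79 F [-3.74  0.32  1.2 ]
```

Emit:
move_arm(rows="0 0 1 0 0 0; 0 0 0 0 0 0")

```text
time_s: 10.7
ee_pos: [0.558, -0.1859, 0.2407]
eef_rot: [2.714, -0.213, 1.044]
force: [-5.3, 0.4, 2.5]
grip_width: 0.0356
```

```bash
python3 -c "
from d import *
nose()"
```

```text
nose in plate mm: x 0.1 y -0.3 z -0.1 ang 0.3508739372777735 Fn 4.63 F [-5.25  0.41  2.47]
```

Emit:
move_arm(rows="0 0 1 0 0 0; 0 0 0 0 0 0; 0 0 0 0 0 0")

```text
time_s: 11.08
ee_pos: [0.5583, -0.1859, 0.2402]
eef_rot: [2.714, -0.213, 1.044]
force: [-6.1, 1.2, 4.0]
grip_width: 0.0356
```

```bash
python3 -c "
from d import *
nose()"
```

```text
nose in plate mm: x 0.2 y -0.3 z -0.6 ang 0.3544632555171622 Fn 6.41 F [-6.07  1.15  4.02]
```

Normal force is about 8.5 N, after subtracting the −2.2 N weight reading. Holding still.

Emit:
move_arm(rows="0 0 0 0 0 0; 0 0 0 0 0 0; 0 0 0 0 0 0; 0 0 0 0 0 0; 0 0 0 0 0 0; 0 0 0 0 0 0; 0 0 0 0 0 0; 0 0 0 0 0 0; 0 0 0 0 0 0; 0 0 0 0 0 0; 0 0 0 0 0 0; 0 0 0 0 0 0")

```text
time_s: 12.58
ee_pos: [0.5579, -0.1859, 0.2411]
eef_rot: [2.714, -0.213, 1.044]
force: [-4.9, 1.1, 2.7]
grip_width: 0.0358
```

```bash
python3 - <<'E'
from d import *
nose()
for n_ in('side','top'):
    c=shot(n_,n_+'6'); x0,y0=(230,120) if n_=='side' else (320,120)
    cv2.imwrite(f'pics/{n_}6c.png',cv2.resize(c['color'][y0:y0+70,x0:x0+90],None,fx=8,fy=8,interpolation=cv2.INTER_CUBIC))
nose()
E
```

```text
nose in plate mm: x 0.2 y -0.3 z 0.4 ang 0.363437426144958 Fn 4.69 F [-4.91  1.12  2.69]
nose in plate mm: x 0.2 y -0.3 z 0.4 ang 0.3644720862749871 Fn 4.40 F [-4.63  1.4   2.49]
```

View pics/side6c.png

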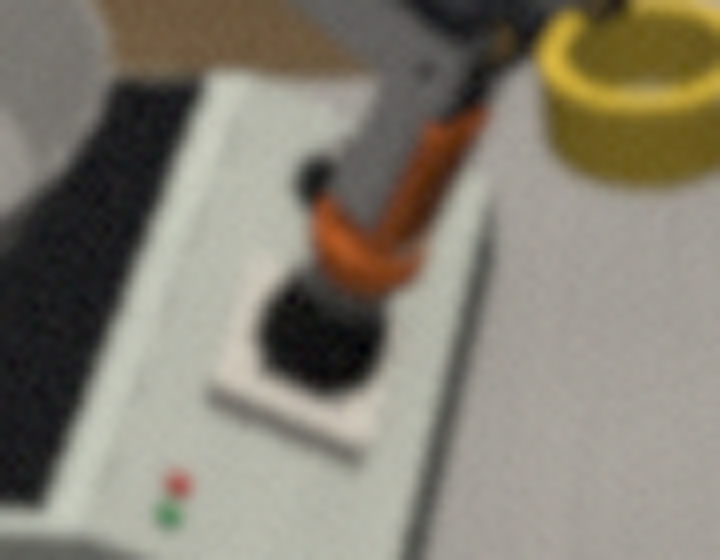

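View pics/top6c.png

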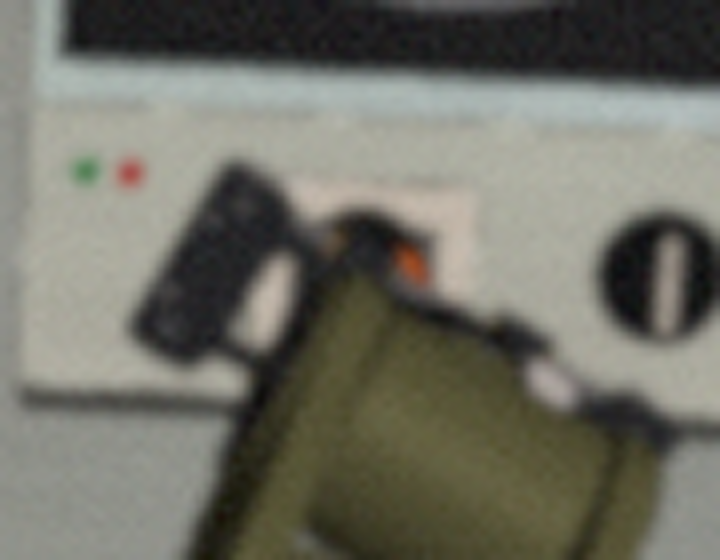

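```bash
python3 - <<'E'
from d import *
for nm,x0,y0 in(('side6',230,120),('top6',320,120)):
    cam=load(nm); im=cv2.resize(cam['color'][y0:y0+70,x0:x0+90],None,fx=8,fy=8,interpolation=cv2.INTER_CUBIC)
    def pl(pts,col):
        q=np.array([(proj(cam,p)-[x0,y0]+.5)*8-.5 for p in pts]); cv2.polylines(im,[q.round().astype(int)],True,col,1)
    T=np.linspace(0,6.28,60)
    pl([PC+ex*i*.032+ey*j*.042 for i,j in((1,1),(1,-1),(-1,-1),(-1,1))],(0,0,255))
    pl([PC+.025*(np.cos(t)*ex+np.sin(t)*ey) for t in T],(0,255,0))
    pl([PC+n*.03+.025*(np.cos(t)*ex+np.sin(t)*ey) for t in T],(0,255,0))
    pl([PC+n*.05+.022*(np.cos(t)*ex+np.sin(t)*ey) for t in T],(255,0,0))
    cv2.imwrite(f'pics/{nm}o.png',im)
E
```

```text
(no output)
```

View pics/side6o.png

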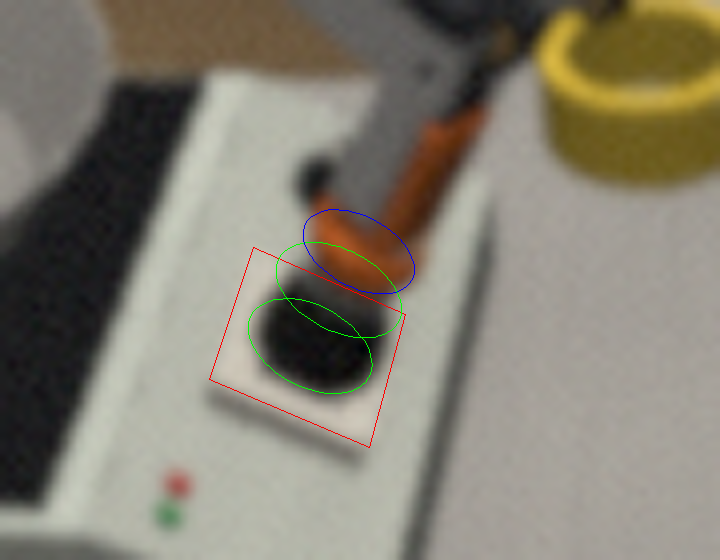

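View pics/top6o.png

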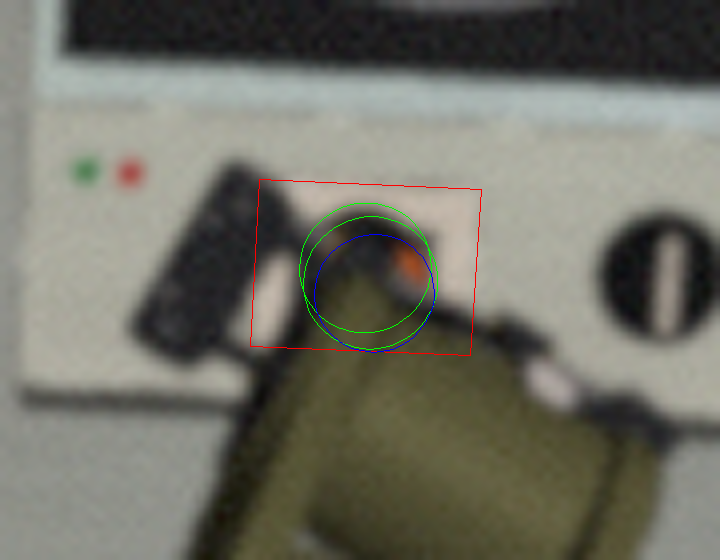

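The plate and nose overlays agree to about 2 mm in both views, so the nose is centred. The hold sagged from about 8.5 N to about 6.8 N, still inside the window. I'll press a little more and hold again to be sure.

Emit:
move_arm(rows="0 0 1 0 0 0; 0 0 0.3 0 0 0; 0 0 0.1 0 0 0; 0 0 0.1 0 0 0; 0 0 0.1 0 0 0; 0 0 0.1 0 0 0")

```text
time_s: 13.42
ee_pos: [0.5585, -0.186, 0.24]
eef_rot: [2.715, -0.212, 1.044]
force: [-5.8, 1.0, 3.8]
grip_width: 0.0359
```

```bash
python3 -c "
from d import *
nose()"
```

```text
nose in plate mm: x 0.2 y -0.3 z -0.9 ang 0.36968620367739746 Fn 6.12 F [-5.83  0.97  3.83]
```

Emit:
move_arm(rows="0 0 0.1 0 0 0; 0 0 0.1 0 0 0; 0 0 0.1 0 0 0; 0 0 0.1 0 0 0; 0 0 0.1 0 0 0; 0 0 0.1 0 0 0; 0 0 0.1 0 0 0; 0 0 0.1 0 0 0; 0 0 0.1 0 0 0; 0 0 0.1 0 0 0; 0 0 0.1 0 0 0; 0 0 0.1 0 0 0")

```text
time_s: 14.92
ee_pos: [0.5586, -0.186, 0.2399]
eef_rot: [2.715, -0.212, 1.045]
force: [-5.8, 1.1, 3.3]
grip_width: 0.0358
```

```bash
python3 -c "
from d import *
nose()"
```

```text
nose in plate mm: x 0.1 y -0.3 z -1.0 ang 0.3874678351455728 Fn 5.68 F [-5.79  1.08  3.35]
```

The force held at about 8 N for over 2 s with the pose still. Retracting and returning to the puck.

Emit:
move_arm(rows="0 0 -5 0 0 0; 0 0 -15 0 0 0; 0 0 -25 0 0 0; 0 0 -30 0 0 0; 0 0 0 0.105 -0.055 0; 0 0 0 0.105 -0.055 0; 0 0 0 0.105 -0.055 0; 0 0 0 0.105 -0.055 0; 0 0 0 0 0 0; 0 0 0 0 0 0")

```text
time_s: 16.18
ee_pos: [0.5211, -0.1828, 0.3153]
eef_rot: [-3.139, 0.006, 0.995]
force: [0.1, 0.2, -2.3]
grip_width: 0.0358
```

```bash
python3 -c "
from d import *
delta([.4635,-.0560,.300],down(57.2))"
```

```text
t 16.175 shift mm [  75.11 -117.34   15.11] turn [-0.    0.01 -0.  ] F [ 0.12  0.21 -2.34] M [ 0.   -0.05 -0.03] w 0.03578570737060951 q [-0.4   0.3   1.5  -0.01  1.35 -1.4 ]
```

Emit:
move_arm(rows="25 -39 5 0 0 0; 25 -39 5 0 0 0; 25 -39 5 0 0.005 0; 0 0 0 0 0 0; 0 0 0 0 0 0; 0 0 0 0 0 0")

```text
time_s: 16.92
ee_pos: [0.461, -0.0542, 0.3008]
eef_rot: [3.132, -0.007, 0.993]
force: [0.2, 0.2, -1.7]
grip_width: 0.0357
```

```bash
python3 - <<'E'
from d import *
delta([.4635,-.0560,.240],down(57.2))
for n_ in('side','top'):
    c=shot(n_,n_+'7'); x0,y0=(270,110) if n_=='side' else (270,160)
    cv2.imwrite(f'pics/{n_}7c.png',cv2.resize(c['color'][y0:y0+120,x0:x0+120],None,fx=5,fy=5,interpolation=cv2.INTER_CUBIC))
E
```

```text
t 16.925 shift mm [-0.59  2.53 60.78] turn [ 0.01 -0.01 -0.01] F [ 0.18  0.16 -1.69] M [-0.06  0.02  0.  ] w 0.03572998023546505 q [-0.2   0.1   1.76  0.    1.27 -1.19]
```

View pics/side7c.png

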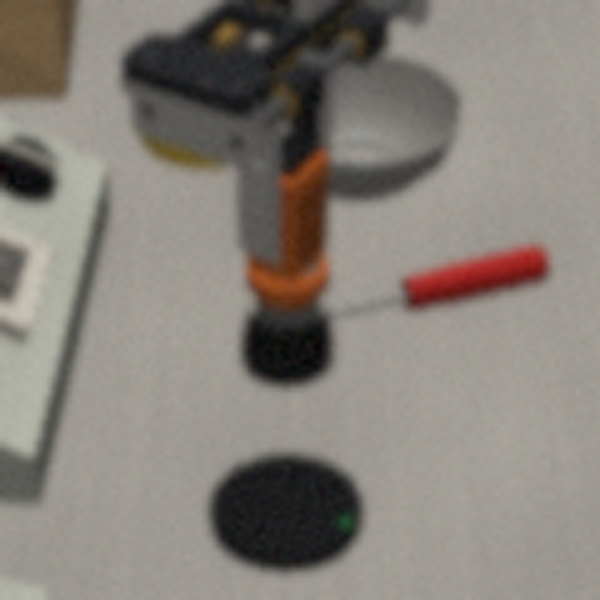

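Emit:
move_arm(rows="-1 2 20 0.005 -0.007 -0.005; 0 0 20 0 0 0; 0 0 15 0 0 0; 0 0 0 0 0 0; 0 0 0 0 0 0; 0 0 0 0 0 0")

```text
time_s: 17.77
ee_pos: [0.4638, -0.0582, 0.2451]
eef_rot: [3.136, -0.0, 0.995]
force: [0.3, 0.3, -2.0]
grip_width: 0.0357
```

```bash
python3 -c "
from d import *
delta([.4635,-.0565,.187],R.from_euler('xyz',[3.137,-.001,.999]))"
```

```text
t 17.775 shift mm [ 1.27 -1.48 58.05] turn [ 0.  0. -0.] F [ 0.27  0.26 -1.98] M [-0.05 -0.01  0.01] w 0.03570962830056922 q [-0.2   0.17  1.82 -0.    1.14 -1.2 ]
```

Emit:
move_arm(rows="1 -1 20 0 0 0; 0 0 15 0 0 0; 0 0 10 0 0 0; 0 0 4 0 0 0; 0 0 0 0 0 0; 0 0 0 0 0 0")

```text
time_s: 18.52
ee_pos: [0.4649, -0.0572, 0.1966]
eef_rot: [3.132, -0.002, 0.995]
force: [0.2, 0.1, -2.4]
grip_width: 0.036
```

```bash
python3 -c "
from d import *
delta([.4635,-.0565,.187],R.from_euler('xyz',[3.137,-.001,.999]))"
```

```text
t 18.525 shift mm [-0.16 -1.64  9.57] turn [ 0.01 -0.   -0.  ] F [ 0.22  0.07 -2.41] M [ 0.01 -0.02  0.  ] w 0.03601820625369656 q [-0.2   0.24  1.86 -0.    1.03 -1.19]
```

Emit:
move_arm(rows="0 -1.5 2 0.005 -0.001 -0.004; 0 0 2 0 0 0; 0 0 2 0 0 0; 0 0 0 0 0 0; 0 0 0 0 0 0")

```text
time_s: 19.15
ee_pos: [0.4637, -0.0564, 0.1907]
eef_rot: [3.136, -0.001, 0.999]
force: [0.2, 0.2, -1.7]
grip_width: 0.0358
```

Emit:
move_arm(rows="0 0 1 0 0 0; 0 0 1 0 0 0; 0 0 0 0 0 0")

```text
time_s: 19.52
ee_pos: [0.4638, -0.0564, 0.1886]
eef_rot: [3.136, -0.001, 0.999]
force: [0.4, -0.3, -1.7]
grip_width: 0.036
```

Emit:
move_arm(rows="0 0 1 0 0 0; 0 0 0 0 0 0")

```text
time_s: 19.77
ee_pos: [0.4638, -0.0564, 0.1875]
eef_rot: [3.136, -0.001, 0.999]
force: [-0.8, -0.4, -2.4]
grip_width: 0.0357
```

Emit:
move_arm(rows="0 0 0.7 0 0 0; 0 0 0 0 0 0")

```text
time_s: 20.02
ee_pos: [0.4639, -0.0564, 0.1871]
eef_rot: [3.136, -0.001, 0.999]
force: [-1.0, -0.4, -0.8]
grip_width: 0.0359
```

Emit:
move_arm(rows="0 0 0.7 0 0 0; 0 0 0 0 0 0")

```text
time_s: 20.27
ee_pos: [0.4639, -0.0564, 0.1867]
eef_rot: [3.136, -0.001, 0.999]
force: [-1.9, -0.2, 2.9]
grip_width: 0.0358
```

Contact is felt at the original height (about 5 N). Easing off slightly and opening.

Emit:
move_arm(rows="0 0 -0.3 0 0 0; 0 0 0 0 0 0")

```text
time_s: 20.52
ee_pos: [0.4639, -0.0564, 0.187]
eef_rot: [3.135, -0.001, 0.999]
force: [-0.8, -0.1, 0.9]
grip_width: 0.0361
```

Emit:
move_arm(rows="0 0 0 0 0 0; 0 0 0 0 0 0; 0 0 0 0 0 0", newtons=3)

```text
time_s: 20.9
ee_pos: [0.464, -0.0565, 0.187]
eef_rot: [3.135, -0.001, 0.999]
force: [-0.9, -0.2, 0.3]
grip_width: 0.0359
```

Emit:
move_arm(rows="0 0 0 0 0 0; 0 0 0 0 0 0; 0 0 0 0 0 0; 0 0 0 0 0 0", grip=0)

```text
time_s: 21.4
ee_pos: [0.4641, -0.0565, 0.1869]
eef_rot: [3.135, -0.002, 0.999]
force: [0.1, -0.3, 0.6]
grip_width: 0.047
```

```bash
python3 - <<'E'
from d import *
delta([.4635,-.0560,.240],down(57.2))
c=shot('side','side8'); x0,y0=270,110
cv2.imwrite('pics/side8c.png',cv2.resize(c['color'][y0:y0+120,x0:x0+120],None,fx=5,fy=5,interpolation=cv2.INTER_CUBIC))
E
```

```text
t 21.4 shift mm [  0.16  -0.39 -53.08] turn [ 0.01 -0.    0.  ] F [ 0.12 -0.29  0.6 ] M [0.04 0.05 0.02] w 0.04700174634036299 q [-0.2   0.25  1.87 -0.    1.01 -1.2 ]
```

View pics/side8c.png

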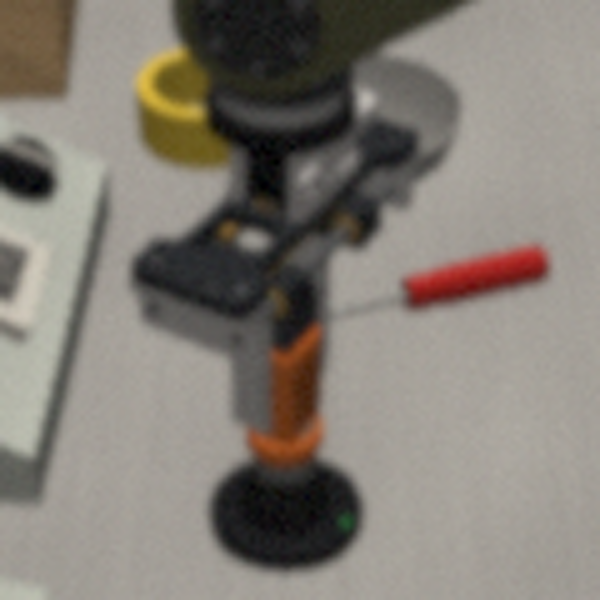

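The scanner stands upright and released on the puck. Opening fully and rising straight up.

Emit:
move_arm(rows="0 0 0 0 0 0; 0 0 0 0 0 0; 0 0 0 0 0 0; 0 0 0 0 0 0; 0 0 0 0 0 0; 0 0 -5 0 0 0; 0 0 -15 0 0 0; 0 0 -25 0 0 0; 0 0 -30 0 0 0; 0 0 -30 0 0 0; 0 0 -10 0 0 0; 0 0 0 0 0 0", grip=1)

```text
time_s: 22.95
ee_pos: [0.463, -0.0561, 0.3098]
eef_rot: [3.132, -0.003, 0.999]
force: [0.9, -0.0, -1.2]
grip_width: 0.0938
```

Emit:
move_arm(rows="35 -50 0 0 0 0; 35 -50 0 0 0 0; 35 -50 0 0 0 0; 35 -50 0 0 0 0; 0 0 0 0 0 0; 0 0 0 0 0 0")

```text
time_s: 23.7
ee_pos: [0.3664, 0.1753, 0.3026]
eef_rot: [3.138, 0.003, 0.998]
force: [0.0, -0.8, -0.5]
grip_width: 0.0939
```

```bash
python3 - <<'E'
from d import *
o=sensors.get_obs(); print(o['time_s'],o['ee_pos'],o['force'],o['grip_width'])
for n_ in('side','top'):
    c=shot(n_,n_+'9'); x0,y0=(270,130) if n_=='side' else (270,160)
    cv2.imwrite(f'pics/{n_}9c.png',cv2.resize(c['color'][y0:y0+100,x0:x0+120],None,fx=5,fy=5,interpolation=cv2.INTER_CUBIC))
E
```

```text
23.7 [0.37 0.18 0.3 ] [ 0.03 -0.83 -0.5 ] 0.09391591176064913
```

View pics/side9.png

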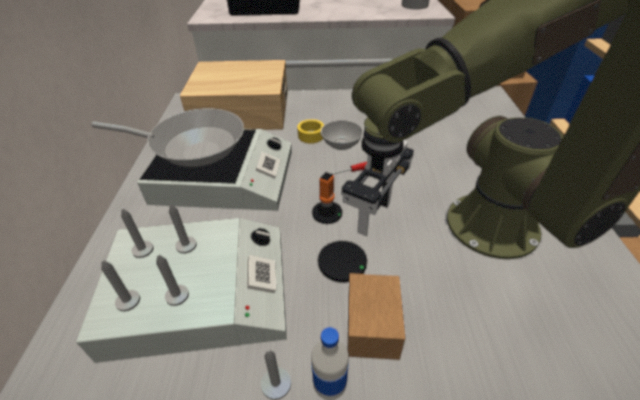

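View pics/side9c.png

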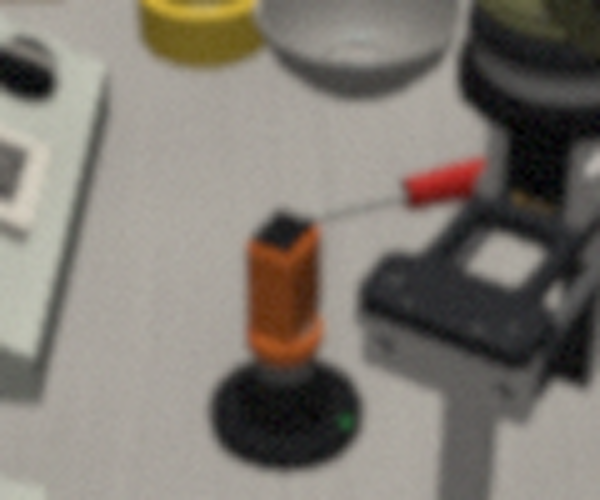

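View pics/top9.png

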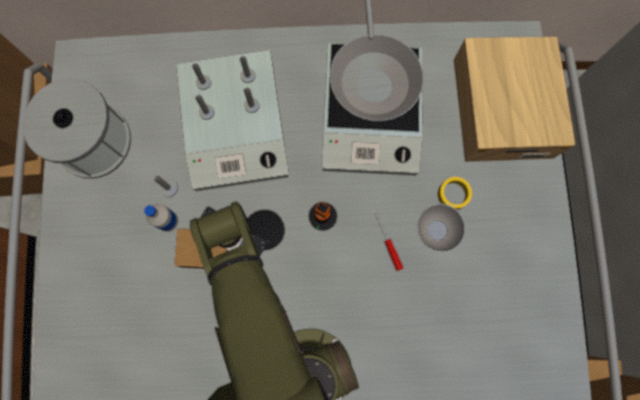

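The scanner is back upright in the middle of the puck (side view ~(327,195), top view ~(322,213)). The neighbouring things are at the same pixels as at the start, and the arm is clear. Handing in.

```bash
python3 -c "
from h import *
print(ctrl.hand_in()); print(sensors.get_obs()['time_s'])"
```

```text
the job is handed in; nothing more can be done
None
the job is handed in; nothing more can be done
```

I scanned the hob's barcode plate and stood the scanner back upright on the middle of its puck, released. I handed the job in at about 24 s; no verdict was reported.

- **Grasp:** I gripped the handle across its 36 mm side (35.6 mm measured) and lifted it about 115 mm off the puck.
- **Scan:** By my readings the nose was within about 0.4° of square. It was centred on the plate to about 0.3 mm by the arm's reading and 2–3 mm in the camera overlays.
- **Push force:** I held twice for 1.5 s or more. The first hold sagged from about 8.5 to 6.8 N, so I pressed again and held about 8 N, steady.
- **Force uncertainty:** These figures take off the scanner's weight, using a baseline that scattered between −1.2 and −2.9 N. They are good to about ±1 N, still well inside 5–12 N. I also felt about 2 N of sideways force on the nose, which I did not explain.
- **Return:** I set it down with about 5 N of contact, at the same height as when I picked it up.
- **Last pictures:** Both views showed the scanner upright on the puck and the arm clear. Everything else visible was where it had been; in the top view the arm covered part of the carton, but the side view shows it unmoved.

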